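Hold a cutting board against its end cleat for screwing

ROBOT

A 6-joint arm with a two-finger parallel gripper is mounted at the origin on a cart in front of the work surface, level with it; the furniture and walls round the work are solid. World frame = base frame: x ahead of the robot, y to its left, z up, the work surface at z = 0. Lengths are in m, angles in rad, forces in N, time in s.
With the tool pointing down it reaches from about 0.375 to 0.9 m from the base axis. Payload 3.1 kg.
Tool frame: the origin (TCP) lies between the finger pads; the fingertips stand 8 mm ahead of it and the grasp point (between the pads) lies 11 mm behind it; z points along the fingers, y is the line along which they close (so a half turn about z gives the same grasp; the last joint's range is limited). The gripper opens to 87 mm and grips with 3 to 60 N. Pads are 19 mm wide; open, the fingers measure 117 mm over their backs; the gripper's body (75 mm by 190 mm) begins 51 mm behind the grasp point.
Start: joints at [1.034, 0.527, 1.433, -0, 1.181, -0.178], TCP at [0.219, 0.585, 0.231] pointing down, gripper open.
Joint ranges: [-3.08, 3.08], [-0.75, 2.2], [0.22, 2.44], [-1.43, 4.57], [0, 2.65], [-2.85, 2.85]. Speed limits (rad/s): [2.79, 2.79, 3.14, 3.14, 3.14, 3.14].

INTERFACE

Orientations are given as a unit quaternion [x, y, z, w].
In Python, from rig import robot, vision, job gives the robot as it stands.
- The arm moves only by the shell command python3 -m handwheel 'ROWS' [OPENING] [FORCE]. ROWS is JSON, a list of rows, each a list of 4 numbers: the shift along the tool's x, y, z as a fraction of full scale, then the turn about the tool's z as a fraction of full scale. A call has 1 to 20 rows; each row is the pose to reach, as a shift and turn from the pose commanded when the call began, along the tool's axes at that moment, turning the shorter way round; what a row does not reach only later rows make up. Full scale, the value 1, is 300 mm for a shift and 2 pi rad for a turn. A row lasts 1/12 s, in which the tool goes at most 41.7 mm and 7.16 degrees, less where a joint would pass 70% of its speed; a pose out of reach is approached as far as the arm can. A call with a number of a shift or a turn outside -1 to 1 is refused whole. A call with a gripper value outside its range is refused whole. OPENING is the opening in per cent of the stroke, from 0 (shut) to 100 (fully open), set as the call begins (- or left out, the last holds). The fingers move at their own pace and stop on an object; FORCE is the grip in N (left out, the last holds). Time passes only in rows, so rows that repeat a pose let the fingers close. It gives the time, the measured TCP pose, the force, the opening and the grip force at its end, in the units of the state.
- robot.get_obs(): the state, without advancing time (a new reading comes with each control period).
- vision.camera(name): name is "scene" or "side" or "wrist"; returns a dict with "frame" (420x560x3 uint8, red, green, blue), "K" (3x3 intrinsics, pixels), "cam_to_world" (4x4, takes a point from camera to world coordinates); the wrist camera has in their place "hand_eye" (4x4, takes a point from camera to tool coordinates, whose origin is the TCP and whose axes are the flange's). Camera axes: x right, y down, z forward; pixel columns grow to the right and rows downward; lengths in m; the calibration is good to about 2 mm. A picture is of the moment at which its call begins: read the wrist's pose just before it. There is no depth.
- job.hand_in(): hands the job in; it is judged then, once.
Trained networks look in the newest picture that a camera, given by its name, has taken for a name from the list of things; names that differ only in an ending like _2 or _b are one class to them, and where a whole thing is asked for, a point or a joint stands for the part that bears it (a point fixed in the world has none). Each returns a list of dicts, best first, with "conf" (0 to 1); they miss things now and then, are a little off and sometimes report something else, mostly with a low value. They report only what shows in the picture. A call takes as long as a camera call. They do not tell look-alikes from the thing itself.
- vision.look_for(camera, label): "point" ([row, column] in pixels, amid what is visible of it).
- vision.outline_of(camera, label): "mask" (420x560 bool, what is visible of it) and "point" ([row, column] in pixels, amid what is visible of it).
The state is a dict: "time": time; "q": joint angles; "joint_velocities": joint speeds; "joint_torque": joint torques, N m; "position": TCP position; "tool_rot": TCP orientation; "ft_force": force on the tool from outside, world axes, zero at the start; "moment": the same for the moment, N m; "grip_width": finger opening in m; "grip_force": force on a finger pad.
Only numpy, scipy, OpenCV 4.12 (cv2) and the standard library are available. Lean on these libraries where they do the work, as an engineer would, in place of code of your own. Each camera call takes 0.05 s, during which the arm holds its last target. There are 200 camera calls.

TASK

With the upright wooden mallet, knock the red peg in the middle of the jig on the hob cover fully down out of the board's way, then stand the mallet back upright on the stone worktop; never push the peg with the hand. Then slide the cutting board along the jig over the peg against the dark sprung end cleat and keep pressing steadily, so that the red pointer rests in the green zone (about 12 N) without ever running the cleat close to the end of its travel. Finish while still pressing, as a third hand for someone who will screw the cleat on, and leave everything else where it stands.

Things in the scene. Friction and masses are not known exactly. Their poses are not given: they have to be found in the camera images.
- jig: plywood assembly jig fixed on the wooden hob cover (cover top at z = 34 mm). Origin on the peg's axis at the bed's underside; x points away from the robot to the cleat, y left, z up. Bed 290 mm wide, x = -240 to 135 mm, 10 mm thick. Aluminium side guides, tops at z = 40 mm, leave the board 5 mm play each side; the right one bears a black strip with a green zone for the pointer
- runner_mid (a point): point over the peg's axis, 28 mm above the jig's origin, at the height of the tops of the two white runners on which the board slides along the jig's x. The runners lie 78 to 118 mm left and right of the middle; between them is an open channel, 18 mm deep and open at the front
- peg (a joint): the red-headed peg: 0 standing up, grows as it is pushed down, 0.027 m fully down. It stays where it is left and needs about 7 N to move. Standing, its top is 15 mm above the runners and blocks the board; beyond 0.018 m the board passes over it
- peg_top (a point): centre of the top of the peg's round red head, 18 mm in diameter, 13 mm high; 43 mm above the jig's origin when the peg stands fully up
- board: loose brown wooden cutting board, 170 mm (its x, along the jig) x 250 mm (y) x 21 mm thick, about 0.6 kg, lying on the runners in front of the peg; origin at the centre of its underside. Push it at the middle of its near edge, 85 mm towards the robot from the origin. Sliding friction some 2 to 7 N
- cleat_face (a point): dark wooden end cleat, 26 x 246 x 22 mm, on the sprung stop; two steel plates on top reach 32 mm towards the robot, 3 mm above the board's top, 75 mm left and right of the middle. This point is the middle of its near face, 10 mm above the runners; at rest the face is 56 mm beyond the peg's axis
- stop (a joint): how far the sprung cleat is pushed back along the jig's x: 0 at rest, 0.045 m end of travel. Its spring gives 600 N/m (12 N at 0.020 m). The red pointer is in the green zone from 0.012 to 0.028 m
- mallet_center (a point): centre of the loose upright wooden mallet, half-way up, 70 mm above its foot; its z is up. Round: head 40 mm wide up to 50 mm, handle 26 mm wide from 50 to 140 mm up, about 0.25 kg. Grip the handle. It stands on the stone worktop (z = 0) right of the gap beside the range (y below -0.2 m)
- mallet_foot (a point): centre of the mallet's flat foot, 70 mm below its centre; the striking face
- salt: bystander: salt shaker, 44 mm wide, 90 mm tall; origin at its underside; it stands at the front of the stone worktop
- spice: bystander: small spice jar with steel lid, 50 mm wide, 62 mm tall; origin at its underside; it stands at the front of the stone worktop
- garlic: bystander: garlic bulb, 60 mm wide, 58 mm tall; origin at its underside; it stands at the front right of the stone worktop
Things that resemble listed ones, but are neither listed nor needed, are in the scene too. What is shaped like the part that bears mallet_center but purple or turquoise is not meant.

How it is judged:
On the way, in this order (a step that is already met when the one before it is completed fails the run):
1. the peg is knocked down with the mallet over it (value of joint peg above 0.018 m and horizontal distance between mallet_foot and peg_top below 0.022 m and distance between mallet_foot and peg_top below 0.03 m), for 0.02 s.
2. the mallet stands upright on the stone worktop again, let go (world y of mallet_center below -0.2 m and height (world z) of mallet_center between 0.066 and 0.078 m and angle between mallet_center's own z axis and vertical below 0.1 rad and contact force between the fingers and anything else below 0.3 N), for 0.2 s.
3. the board is pressed against the cleat with the pointer in the zone (contact force between board and stop between 6 and 18 N and value of joint stop between 0.01 and 0.03 m and contact force between any of the fingers, the arm and board above 2 N and value of joint peg above 0.018 m and angle between the x axis of board and the x axis of jig, either way round below 0.03 rad and z of board in the frame of jig between 0.024 and 0.032 m), for 0.5 s.
At the end, for the whole second after the job is handed in: the robot still presses the board (at least 2 N on it) flat and square (within 0.03 rad) against the cleat with 6 to 18 N, the stop pushed in by 10 to 30 mm; the peg is down by more than 18 mm; the mallet stands upright on the stone worktop (all of step 3 and world y of mallet_center below -0.2 m and height (world z) of mallet_center between 0.066 and 0.078 m and angle between mallet_center's own z axis and vertical below 0.1 rad); the arm keeps its last pose, push and grip.
It fails at once if the peg is pushed with the hand (contact force between any of the fingers, the arm and peg above 1 N).
It fails at once if the cleat is driven close to the end of its travel (value of joint stop above 0.038 m).
It fails at once if a bystander is displaced (distance of any of salt, spice, garlic from where it was at the start of the episode above 0.03 m).
It also fails if it takes over 72 s, if anything falls off the work surface, if the arm or the gripper's body presses on something with over 40 N, if the wrist force passes 120 N, or if a joint passes its speed limit or range.

## Working session

There is one attempt and no reset: what is moved stays moved. The work goes in short steps, Python scripts to look and compute and a shell command to move; the robot and the scene stay as the last step left them, time stands still between calls to the robot, and variables do not carry over. Pictures are saved under pics/ and viewed, at most 13 in all, crops included, and the job is handed in when it is done.

```bash
mkdir -p pics; ls; cat > h.py <<'E'
import numpy as np, cv2
from rig import robot, vision, job
from scipy.spatial.transform import Rotation as R
def snap(n):
    o=robot.get_obs(); c=vision.camera(n)
    if 'cam_to_world' in c: T=np.array(c['cam_to_world'])
    else:
        W=np.eye(4); W[:3,:3]=R.from_quat(o['tool_rot']).as_matrix(); W[:3,3]=o['position']; T=W@np.array(c['hand_eye'])
    return c['frame'],np.array(c['K']),T
def ray(K,T,rc):
    d=T[:3,:3]@np.linalg.solve(K,[rc[1],rc[0],1.]); return T[:3,3],d/np.linalg.norm(d)
def atz(K,T,rc,z):
    p,d=ray(K,T,rc); return p+d*(z-p[2])/d[2]
def proj(K,T,P):
    q=np.linalg.inv(T)@np.append(P,1); q=K@q[:3]; return q[[1,0]]/q[2]
def tri(rs):
    A=0;b=0
    for p,d in rs:
        M=np.eye(3)-np.outer(d,d);A=A+M;b=b+M@p
    return np.linalg.solve(A,b)
def totool(P):
    "rows shift fractions to bring TCP to world P"
    o=robot.get_obs(); return R.from_quat(o['tool_rot']).inv().apply(np.array(P)-o['position'])/0.3
def save(n,f): cv2.imwrite('pics/'+n+'.png',f[:,:,::-1])
E
python3 - <<'E'
from h import *
o=robot.get_obs(); print(o['position'],R.from_quat(o['tool_rot']).as_matrix().round(3),o['ft_force'],o['time'])
fs=[]
for n in ['scene','side']:
    f,K,T=snap(n); fs.append(f); print(n,T[:3,3].round(3),T[:3,2].round(2))
    for l in ['peg_top','mallet_center','board','cleat_face','jig','salt','spice','garlic']:
        for d in vision.look_for(n,l)[:4]:
            rc=d['point'];print(l,round(d['conf'],2),np.round(rc),[atz(K,T,rc,z).round(3)[:2] for z in (0.03,0.07)])
save('scene',fs[0]);save('side',fs[1])
E
```

```text
pics
[0.21849966 0.58481827 0.22957685] [[-0.937  0.35  -0.001]
 [ 0.35   0.937 -0.002]
 [ 0.    -0.002 -1.   ]] [-0.33702018  0.76590154 -0.48890735] 0.0
scene [-0.431 -0.909  0.679] [ 0.69  0.58 -0.44]
mallet_center 0.7 [240. 359.] [array([ 0.58 , -0.359]), array([ 0.518, -0.393])]
mallet_center 0.67 [213. 318.] [array([ 0.633, -0.176]), array([ 0.567, -0.221])]
mallet_center 0.66 [255. 347.] [array([ 0.487, -0.378]), array([ 0.43 , -0.411])]
mallet_center 0.65 [241. 322.] [array([ 0.503, -0.285]), array([ 0.445, -0.324])]
board 0.47 [294. 348.] [array([ 0.342, -0.476]), array([ 0.294, -0.503])]
cleat_face 0.6 [163. 242.] [array([0.78, 0.31]), array([0.705, 0.235])]
jig 0.86 [172. 232.] [array([0.684, 0.27 ]), array([0.615, 0.197])]
salt 0.89 [278. 320.] [array([ 0.351, -0.388]), array([ 0.303, -0.42 ])]
spice 0.79 [266. 285.] [array([ 0.331, -0.292]), array([ 0.284, -0.33 ])]
garlic 0.81 [295. 347.] [array([ 0.34 , -0.476]), array([ 0.293, -0.502])]
side [0.545 0.851 0.795] [-0.02 -0.79 -0.62]
mallet_center 0.64 [152. 293.] [array([ 0.465, -0.463]), array([ 0.469, -0.394])]
mallet_center 0.63 [159. 273.] [array([ 0.543, -0.415]), array([ 0.543, -0.349])]
mallet_center 0.61 [164. 298.] [array([ 0.448, -0.379]), array([ 0.453, -0.314])]
mallet_center 0.59 [175. 283.] [array([ 0.508, -0.304]), array([ 0.51 , -0.244])]
board 0.75 [287. 298.] [array([0.479, 0.214]), array([0.483, 0.247])]
cleat_face 0.6 [287. 214.] [array([0.693, 0.211]), array([0.685, 0.245])]
jig 0.74 [157. 275.] [array([ 0.535, -0.428]), array([ 0.536, -0.361])]
jig 0.55 [305. 232.] [array([0.643, 0.267]), array([0.638, 0.297])]
salt 0.62 [155. 326.] [array([ 0.336, -0.445]), array([ 0.347, -0.377])]
spice 0.71 [179. 332.] [array([ 0.335, -0.277]), array([ 0.346, -0.218])]
```

View pics/scene.png

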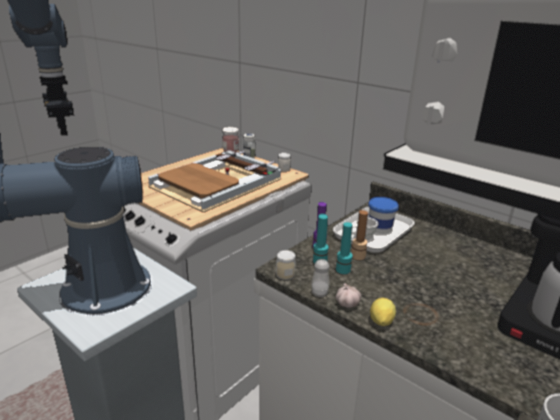

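View pics/side.png

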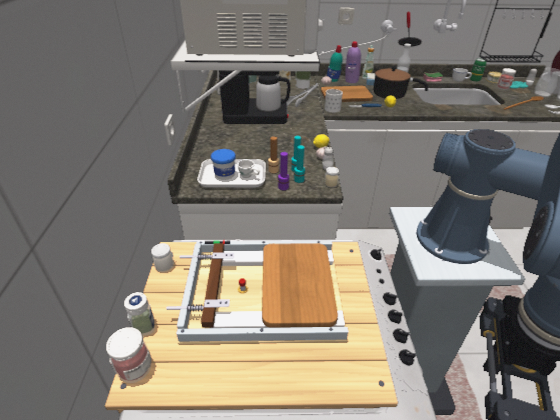

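The mallet is the brown one, at about (234,362) in the scene view and (153,274) in the side view. Purple and teal look-alikes stand left of it in the scene view. The red peg is at (283,242) in the side view, with the board on its robot side and the cleat beyond it.

```bash
python3 - <<'E'
from h import *
v={}
for n in ['scene','side']:
    f,K,T=snap(n); v[n]=(K,T)
    h=cv2.cvtColor(f,cv2.COLOR_RGB2HSV)
    m=((h[...,0]<6)|(h[...,0]>174))&(h[...,1]>170)&(h[...,2]>90)
    k,_,s,c=cv2.connectedComponentsWithStats(m.astype(np.uint8))
    for i in range(1,k):
        if s[i,4]>3: print(n,s[i],c[i].round(1),atz(K,T,c[i][::-1],.07).round(3))
    print(vision.look_for(n,'peg_top')[:2],vision.look_for(n,'runner_mid')[:2])
mal=tri([ray(*v['scene'],(240,359)),ray(*v['side'],(159,273))]);print(mal)
print(totool([.5,.2,.4]))
c=vision.camera('wrist');print(np.array(c['hand_eye']).round(3),c['K'])
E
```

```text
scene [264 172   2   2   4] [264.5 172.5] [0.695 0.112 0.07 ]
scene [512 329   9   6  20] [516.2 331.5] [ 0.421 -0.817  0.07 ]
[] [{'point': [175.5, 229.0], 'conf': 0.75}, {'point': [265.4, 286.2], 'conf': 0.67}]
side [407  13   3  14  27] [408.   18.6] [-0.581 -2.596  0.07 ]
side [352  42   5   5  20] [354.1  44.1] [-1.00e-03 -1.83e+00  7.00e-02]
side [336  46   5   6  21] [338.   48.8] [ 0.122 -1.719  0.07 ]
side [223 242   2   2   4] [223.5 242.5] [0.679 0.091 0.07 ]
side [239 279   6   6  29] [241.7 281.6] [0.621 0.228 0.07 ]
[] [{'point': [301.8, 229.7], 'conf': 0.75}]
[ 0.54415923 -0.37773768  0.05141804]
[-1.32781698 -0.87515365 -0.56485907]
[[-0.001 -0.958 -0.285  0.077]
 [ 1.    -0.001  0.001  0.002]
 [-0.001 -0.285  0.958 -0.154]
 [ 0.     0.     0.     1.   ]] [[293.39629892   0.         278.45025122]
 [  0.         293.39629892 213.10878911]
 [  0.           0.           1.        ]]
```

```bash
python3 -m handwheel '[[-1,-0.66,-0.42,0],[-1,-0.66,-0.42,0],[-1,-0.66,-0.42,0],[-1,-0.66,-0.42,0],[-1,-0.66,-0.42,0],[-1,-0.66,-0.42,0],[-1,-0.66,-0.42,0],[-1,-0.66,-0.42,0],[-1,-0.66,-0.42,0],[-1,-0.66,-0.42,0],[-1,-0.66,-0.42,0]]' 100
python3 -m handwheel '[[-0.33,-0.22,-0.14,0],[-0.33,-0.22,-0.14,0],[-0.33,-0.22,-0.14,0],[-0.33,-0.22,-0.14,0],[-0.33,-0.22,-0.14,0],[-0.33,-0.22,-0.14,0]]'
python3 - <<'E'
from h import *
f,K,T=snap('wrist'); save('w1',f)
h=cv2.cvtColor(f,cv2.COLOR_RGB2HSV)
m=((h[...,0]<6)|(h[...,0]>174))&(h[...,1]>170)&(h[...,2]>90)
k,_,s,c=cv2.connectedComponentsWithStats(m.astype(np.uint8))
for i in range(1,k):
    if s[i,4]>6: print(s[i],c[i].round(1),atz(K,T,c[i][::-1],.074).round(3))
for l,z in [('board',.083),('cleat_face',.084),('jig',.074)]:
    for d in vision.outline_of('wrist',l)[:1]:
        m=d['mask'].astype(np.uint8); cs,_=cv2.findContours(m,0,2); b=cv2.boxPoints(cv2.minAreaRect(max(cs,key=cv2.contourArea)))
        print(l,d['conf'],[atz(K,T,p[::-1],z)[:2].round(3) for p in b],b.round())
print(robot.get_obs()['position'],totool([.54,-.37,.3]))
E
```

```text
time: 2.17
position: [0.4326, 0.2933, 0.3577]
tool_rot: [0.18, 0.984, 0.001, 0.001]
ft_force: [0.4, -0.1, 0.8]
grip_width: 0.0869
grip_force: 0.0
time: 2.67
position: [0.4988, 0.1996, 0.3975]
tool_rot: [0.178, 0.984, 0.0, -0.002]
ft_force: [-1.3, 0.2, -1.2]
grip_width: 0.0871
grip_force: 0.0
[315 232   7   7  28] [318.6 235.1] [0.621 0.231 0.074]
board 0.97 [array([0.399, 0.108]), array([0.405, 0.351]), array([0.572, 0.365]), array([0.576, 0.097])] [[199. 137.]
 [351.  81.]
 [389. 183.]
 [237. 239.]]
cleat_face 0.84 [array([0.646, 0.138]), array([0.67, 0.27]), array([0.714, 0.264]), array([0.689, 0.129])] [[274. 267.]
 [350. 255.]
 [353. 277.]
 [277. 289.]]
jig 0.72 [array([0.38 , 0.087]), array([0.386, 0.372]), array([0.756, 0.408]), array([0.777, 0.06 ])] [[183. 130.]
 [359.  64.]
 [436. 269.]
 [260. 335.]]
[0.49872984 0.19989037 0.3978284 ] [-0.79018408 -1.73303867  0.32566853]
```

View pics/w1.png

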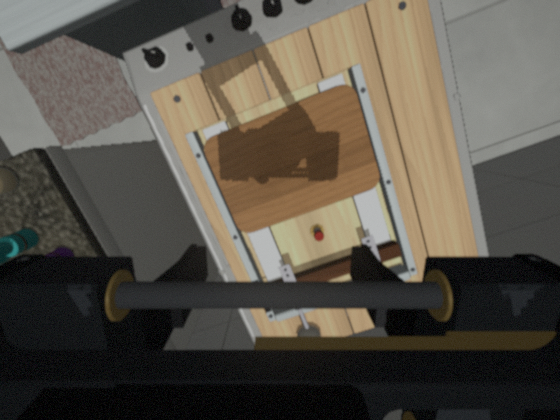

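```bash
python3 - <<'E'
from h import *
f,K,T=snap('wrist')
L=np.array([atz(K,T,(r,c),.074)[:2] for c,r in [(367,117),(391,187),(412,269)]]);Rr=np.array([atz(K,T,(r,c),.074)[:2] for c,r in [(199,157),(236,237)]])
print(L.round(3),Rr.round(3)); 
for a in (L,Rr): d=a[-1]-a[0]; print(np.arctan2(d[1],d[0]))
f1,K1,T1=snap('scene');f2,K2,T2=snap('side')
for a in [(157,388),]:
  for b in [(60,175),(60,318)]:
    print(b,tri([ray(K1,T1,a),ray(K2,T2,b)]).round(3))
print(totool([.544,-.378,.32]),R.from_quat(robot.get_obs()['tool_rot']).as_euler('xyz'))
E
```

```text
[[0.462 0.362]
 [0.583 0.37 ]
 [0.742 0.368]] [[0.427 0.092]
 [0.575 0.095]]
0.021987919418781896
0.017392742208686824
(60, 175) [ 0.802 -0.344  0.32 ]
(60, 318) [ 0.386 -0.51   0.37 ]
[-0.81042491 -1.75167631  0.26080234] [-3.14138066e+00 -6.47793144e-04  2.78542494e+00]
```

```bash
python3 - <<'E'
from h import *
f1,K1,T1=snap('scene');f2,K2,T2=snap('side')
for z in (.3,.35,.4,.45,.5):
    print(z,'side',[atz(K2,T2,p,z)[:2].round(2) for p in [(52,175),(68,175),(62,318)]],'scene',[atz(K1,T1,p,z)[:2].round(2) for p in [(157,388),(172,388),(215,559)]])
cv2.imwrite('pics/c.png',np.hstack([cv2.resize(f1[80:280,300:560],(400,308)),cv2.resize(f2[20:220,150:410],(400,308))])[:,:,::-1])
E
```

```text
0.3 side [array([ 0.96, -0.83]), array([ 0.92, -0.63]), array([ 0.36, -0.72])] scene [array([ 0.56, -0.42]), array([ 0.47, -0.47]), array([ 0.5 , -0.82])]
0.35 side [array([ 0.92, -0.66]), array([ 0.88, -0.48]), array([ 0.38, -0.56])] scene [array([ 0.43, -0.49]), array([ 0.35, -0.53]), array([ 0.38, -0.83])]
0.4 side [array([ 0.88, -0.49]), array([ 0.84, -0.33]), array([ 0.4, -0.4])] scene [array([ 0.3 , -0.55]), array([ 0.23, -0.59]), array([ 0.25, -0.84])]
0.45 side [array([ 0.83, -0.32]), array([ 0.81, -0.18]), array([ 0.42, -0.24])] scene [array([ 0.17, -0.61]), array([ 0.11, -0.64]), array([ 0.13, -0.85])]
0.5 side [array([ 0.79, -0.15]), array([ 0.77, -0.03]), array([ 0.44, -0.09])] scene [array([ 0.04, -0.68]), array([-0.01, -0.7 ]), array([ 0.01, -0.86])]
```

View pics/c.png

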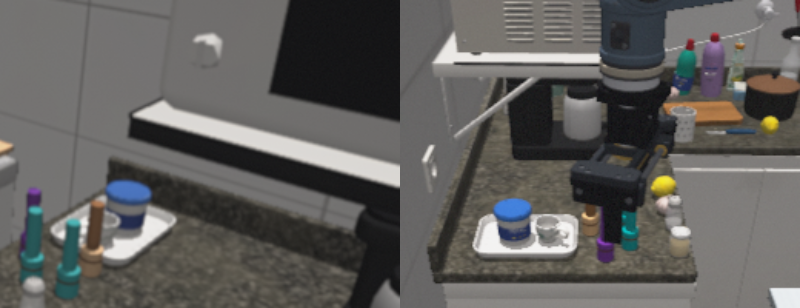

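```bash
python3 -m handwheel '[[-0.41,-0.88,0.1,0],[-0.41,-0.88,0.1,0],[-0.41,-0.88,0.1,0],[-0.41,-0.88,0.1,0],[-0.41,-0.88,0.1,0],[-0.41,-0.88,0.1,0],[-0.41,-0.88,0.1,0],[-0.41,-0.88,0.1,0],[-0.41,-0.88,0.1,0]]'
python3 -m handwheel '[[-0.4,-0.87,0.16,0],[-0.4,-0.87,0.16,0],[-0.4,-0.87,0.16,0],[-0.4,-0.87,0.16,0],[-0.4,-0.87,0.16,0],[-0.4,-0.87,0.16,0],[-0.4,-0.87,0.16,0],[-0.4,-0.87,0.16,0],[-0.4,-0.87,0.16,0],[-0.4,-0.87,0.16,0]]'
python3 - <<'E'
from h import *
f,K,T=snap('wrist'); save('w2',f)
for d in vision.outline_of('wrist','mallet_center')[:4]:
    m=d['mask']; print(d['conf'],np.round(d['point']),np.median(f[m],0),atz(K,T,d['point'],.1).round(3))
print(proj(K,T,[.544,-.378,.14]),proj(K,T,[.544,-.378,0]))
E
```

```text
time: 3.87
position: [0.5228, -0.0942, 0.368]
tool_rot: [0.18, 0.984, 0.0, -0.0]
ft_force: [-0.0, 1.0, 0.4]
grip_width: 0.0874
grip_force: 0.0
time: 4.7
position: [0.5444, -0.3766, 0.3204]
tool_rot: [0.177, 0.984, 0.001, -0.0]
ft_force: [0.6, -0.1, -0.3]
grip_width: 0.0869
grip_force: 0.0
0.84 [128. 248.] [ 55. 125. 122.] [ 0.463 -0.383  0.1  ]
0.74 [133. 342.] [ 94.  59. 115.] [ 0.508 -0.277  0.1  ]
0.74 [100. 293.] [ 90. 190. 187.] [ 0.451 -0.32   0.1  ]
0.66 [188. 274.] [123.  96.  73.] [ 0.543 -0.379  0.1  ]
[195.10041775 275.1471618 ] [175.6747843  275.85834001]
```

View pics/w2.png

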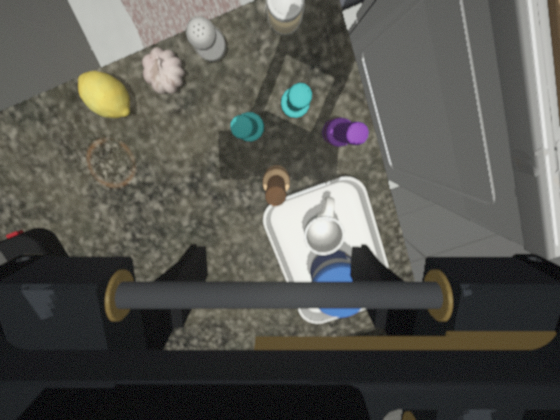

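The brown mallet shows at (188,275), matching my estimate of (0.544, -0.378); the teal and purple ones are clear of the fingers. I'm descending to grip it.

```bash
python3 -m handwheel '[[0,0,0.12,0],[0,0,0.24,0],[0,0,0.36,0],[0,0,0.48,0],[0,0,0.6,0],[0,0,0.68,0],[0,0,0.72,0],[0,0,0.72,0],[0,0,0.72,0]]'
python3 -m handwheel '[[0,0,0,0],[0,0,0,0],[0,0,0,0],[0,0,0,0],[0,0,0,0],[0,0,0,0],[0,0,0,0],[0,0,0,0]]' 0 40
python3 -m handwheel '[[0,0,-0.1,0],[0,0,-0.22,0],[0,0,-0.35,0],[0,0,-0.48,0],[0,0,-0.6,0],[0,0,-0.7,0],[0,0,-0.7,0],[0,0,-0.7,0]]'
python3 - <<'E'
from h import *
print(robot.get_obs()['position'],totool([.621,.230,.25]))
for n in ('scene','side'):
    f,K,T=snap(n)
    for d in vision.outline_of(n,'mallet_center')[:5]:
        if (f[d['mask']].mean(0)@[1,0,-1])>15: print(n,d['conf'],d['point'],np.mean(f[d['mask']],0).round())
    o=robot.get_obs(); 
    c=proj(K,T,o['position']-[0,0,.034]);print('expect',c)
E
```

```text
time: 5.55
position: [0.5447, -0.3779, 0.1055]
tool_rot: [0.177, 0.984, -0.0, 0.0]
ft_force: [0.3, -0.4, 0.4]
grip_width: 0.0866
grip_force: 0.0
time: 6.22
position: [0.5438, -0.3785, 0.1046]
tool_rot: [0.178, 0.984, 0.0, -0.0]
ft_force: [-0.3, 1.2, 0.1]
grip_width: 0.0416
grip_force: 0.0
time: 6.88
position: [0.5446, -0.3792, 0.3173]
tool_rot: [0.178, 0.984, -0.002, 0.002]
ft_force: [-0.4, 0.4, -1.1]
grip_width: 0.0007
grip_force: 0.0
[ 0.54463159 -0.37919614  0.31730501] [0.47389256 1.99169177 0.21743733]
scene 0.65 [238.4, 358.8] [100.  81.  64.]
expect [162.10161169 367.97989885]
side 0.5 [159.3, 275.7] [103.  79.  57.]
expect [100.83546151 273.37255191]
```

The fingers needed more time and I lifted before they had closed. I'll check that the mallet still stands, then grip again.

```bash
python3 -m handwheel '[[0,0,0,0],[0,0,0,0],[0,0,0,0],[0,0,0,0],[0,0,0,0],[0,0,0,0],[0,0,0,0],[0,0,0,0],[0,0,0,0],[0,0,0,0],[0,0,0,0],[0,0,0,0],[0,0,0,0],[0,0,0,0]]' 100
python3 - <<'E'
from h import *
f,K,T=snap('wrist'); save('w3',f[100:280,180:380])
for d in vision.outline_of('wrist','mallet_center')[:4]:
    m=d['mask']; print(d['conf'],np.round(d['point']),np.median(f[m],0),atz(K,T,d['point'],.1).round(3))
print(proj(K,T,[.544,-.378,.14]),proj(K,T,[.544,-.378,0]))
E
```

```text
time: 8.25
position: [0.5439, -0.3785, 0.3146]
tool_rot: [0.178, 0.984, -0.0, -0.0]
ft_force: [0.4, -0.1, -0.5]
grip_width: 0.0833
grip_force: 0.0
0.71 [188. 276.] [123.  96.  73.] [ 0.542 -0.379  0.1  ]
0.61 [123. 248.] [ 55. 126. 123.] [ 0.457 -0.382  0.1  ]
0.59 [134. 344.] [ 95.  60. 117.] [ 0.509 -0.278  0.1  ]
0.56 [100. 298.] [ 90. 191. 188.] [ 0.453 -0.318  0.1  ]
[195.93760114 276.99748656] [175.95867051 277.32765544]
```

View pics/w3.png

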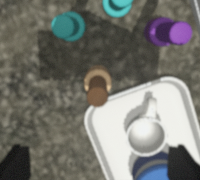

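The mallet still stands in the same place, at (188,276) in the full frame.

```bash
python3 -m handwheel '[[0,0,0.12,0],[0,0,0.24,0],[0,0,0.36,0],[0,0,0.48,0],[0,0,0.6,0],[0,0,0.68,0],[0,0,0.7,0],[0,0,0.7,0],[0,0,0.7,0]]'
python3 -m handwheel '[[0,0,0,0],[0,0,0,0],[0,0,0,0],[0,0,0,0],[0,0,0,0],[0,0,0,0],[0,0,0,0],[0,0,0,0],[0,0,0,0],[0,0,0,0],[0,0,0,0],[0,0,0,0],[0,0,0,0],[0,0,0,0]]' 0 40
```

```text
time: 9.1
position: [0.5446, -0.3792, 0.1055]
tool_rot: [0.178, 0.984, -0.001, 0.001]
ft_force: [-0.2, 0.3, 1.3]
grip_width: 0.087
grip_force: 0.0
time: 10.27
position: [0.5438, -0.3785, 0.1043]
tool_rot: [0.178, 0.984, 0.0, -0.0]
ft_force: [0.2, -0.0, -1.8]
grip_width: 0.0251
grip_force: 40.0
```

```bash
python3 -m handwheel '[[0,0,-0.06,0],[0,0,-0.16,0],[0,0,-0.28,0],[0,0,-0.4,0],[0,0,-0.52,0],[0,0,-0.64,0],[0,0,-0.65,0]]'
python3 -m handwheel '[[0.24,0.99,0,0],[0.24,0.99,0,0],[0.24,0.99,0,0],[0.24,0.99,0,0],[0.24,0.99,0,0],[0.24,0.99,0,0],[0.24,0.99,0,0],[0.24,0.99,0,0],[0.24,0.99,0,0],[0.24,0.99,0,0]]'
python3 -m handwheel '[[0.235,1,0.1,0],[0.235,1,0.1,0],[0.235,1,0.1,0],[0.235,1,0.1,0],[0.235,1,0.1,0],[0.235,1,0.1,0],[0.235,1,0.1,0],[0.235,1,0.1,0],[0.235,1,0.1,0],[0.235,1,0.1,0]]'
python3 - <<'E'
from h import *
f,K,T=snap('wrist'); save('w4',f)
o=robot.get_obs(); print(o['position'],o['grip_width'])
h=cv2.cvtColor(f,cv2.COLOR_RGB2HSV)
m=((h[...,0]<6)|(h[...,0]>174))&(h[...,1]>170)&(h[...,2]>70)
k,_,s,c=cv2.connectedComponentsWithStats(m.astype(np.uint8))
for i in range(1,k):
    if s[i,4]>6: print(s[i],c[i].round(1),atz(K,T,c[i][::-1],.073).round(3))
print(totool([.621,.230,.25]))
E
```

```text
time: 10.85
position: [0.5466, -0.3808, 0.3078]
tool_rot: [0.178, 0.984, -0.004, 0.006]
ft_force: [1.4, -1.1, -1.2]
grip_width: 0.0251
grip_force: 40.0
time: 11.68
position: [0.5799, -0.0742, 0.2986]
tool_rot: [0.177, 0.984, -0.0, -0.001]
ft_force: [0.7, 0.6, -1.9]
grip_width: 0.0252
grip_force: 40.0
time: 12.52
position: [0.6198, 0.2298, 0.2682]
tool_rot: [0.178, 0.984, -0.001, -0.001]
ft_force: [-1.3, 0.2, -2.8]
grip_width: 0.025
grip_force: 40.0
[0.61983693 0.22883264 0.26860347] 0.02506681327818545
[-0.00229847  0.00513192  0.06199991]
```

View pics/w4.png

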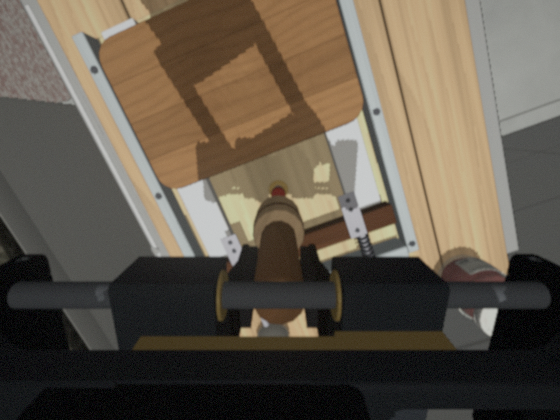

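The red peg peeks out at (191,278), just beyond the held mallet head at (215,278). I'll check that projection against my estimate.

```bash
python3 - <<'E'
from h import *
f,K,T=snap('wrist')
print(proj(K,T,[.621,.230,.077]),proj(K,T,[.621,.230,.05]),atz(K,T,(190,278.5),.07))
h=cv2.cvtColor(f,cv2.COLOR_RGB2HSV)[180:200,265:292]
m=((h[...,0]<8)|(h[...,0]>172))&(h[...,1]>130)
ys,xs=np.nonzero(m);print(xs.min()+265,xs.max()+265,ys.min()+180,ys.max()+180)
E
```

```text
[193.36168292 278.22316947] [188.76452245 278.26118332] [0.61864658 0.23123436 0.07      ]
273 284 187 195
```

```bash
python3 -m handwheel '[[-0.004,0.004,0.08,0],[-0.004,0.004,0.18,0],[-0.004,0.004,0.25,0],[-0.004,0.004,0.28,0],[-0.004,0.004,0.3,0],[-0.004,0.004,0.315,0],[-0.004,0.004,0.33,0],[-0.004,0.004,0.345,0],[-0.004,0.004,0.36,0],[-0.004,0.004,0.37,0],[-0.004,0.004,0.38,0],[-0.004,0.004,0.38,0],[-0.004,0.004,0.38,0]]'
```

```text
time: 13.7
position: [0.6219, 0.2311, 0.1563]
tool_rot: [0.178, 0.984, 0.0, 0.001]
ft_force: [-1.3, -3.4, 3.7]
grip_width: 0.0254
grip_force: 40.0
```

```bash
python3 -m handwheel '[[0,0,0.005,0],[0,0,0.01,0],[0,0,0.015,0],[0,0,0.015,0]]'
python3 -m handwheel '[[0,0,-0.05,0],[0,0,-0.15,0],[0,0,-0.27,0],[0,0,-0.39,0],[0,0,-0.45,0],[0,0,-0.45,0]]'
python3 - <<'E'
from h import *
f,K,T=snap('wrist')
o=robot.get_obs(); print(o['position'],o['ft_force'],o['grip_width'])
h=cv2.cvtColor(f,cv2.COLOR_RGB2HSV)[170:215,255:305]
m=((h[...,0]<8)|(h[...,0]>172))&(h[...,1]>130)
ys,xs=np.nonzero(m);print(m.sum(),ys.min()+170,ys.max()+170,xs.mean()+255)
for z in (.077,.05):print(proj(K,T,[.621,.230,z]))
f,K,T=snap('side');save('s2',cv2.resize(np.vstack([f[120:320,180:330]]),None,fx=3,fy=3)) 
h=cv2.cvtColor(f,cv2.COLOR_RGB2HSV)[260:300,225:260]
m=((h[...,0]<6)|(h[...,0]>174))&(h[...,1]>150); ys,xs=np.nonzero(m); print(ys+260,xs+225)
print(totool([.5438,-.3785,.3]),[proj(K,T,[.621,.230,z]) for z in (.077,.05)])
E
```

```text
time: 14.03
position: [0.6223, 0.2313, 0.1534]
tool_rot: [0.178, 0.984, 0.0, 0.002]
ft_force: [-2.9, -4.0, 12.8]
grip_width: 0.025
grip_force: 40.0
time: 14.53
position: [0.6244, 0.2333, 0.291]
tool_rot: [0.178, 0.984, 0.003, 0.006]
ft_force: [1.8, 0.0, -1.1]
grip_width: 0.0251
grip_force: 39.9
[0.62258648 0.23272744 0.28763435] [-0.10461646  0.25009357 -3.20128376] 0.025088544985654535
84 177 186 272.54761904761904
[185.75126504 271.88371814]
[181.67790684 272.11610597]
[286 286 286 287 287 287 287 287 288 288 288 288 288 288 289 289 289 289
 289 289 290 290 290] [242 243 244 240 241 242 243 244 240 241 242 243 244 245 240 241 242 243
 244 245 241 242 243]
[-0.47174333 -1.99653068 -0.05297362] [array([280.18019579, 241.37191699]), array([287.45488005, 241.91312262])]
```

View pics/s2.png

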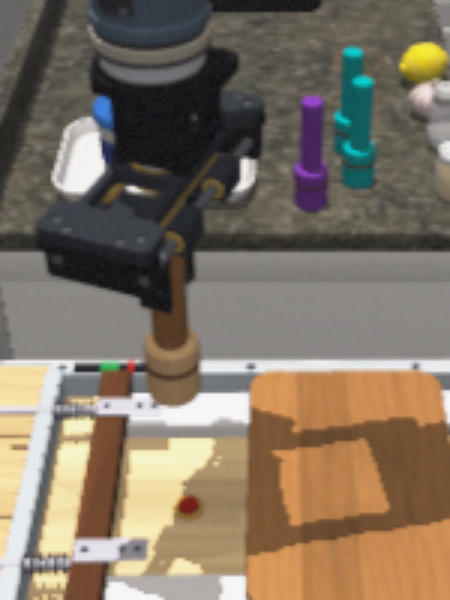

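The peg is down: its red head, at (288,242) in the side view, now lies low in the channel. The mallet hangs straight in the gripper, so I'll take it back to where it stood.

```bash
python3 -m handwheel '[[-0.236,-0.998,-0.02,0],[-0.236,-0.998,-0.02,0],[-0.236,-0.998,-0.02,0],[-0.236,-0.998,-0.02,0],[-0.236,-0.998,-0.02,0],[-0.236,-0.998,-0.02,0],[-0.236,-0.998,-0.02,0],[-0.236,-0.998,-0.02,0],[-0.236,-0.998,-0.02,0],[-0.236,-0.998,-0.02,0]]'
python3 -m handwheel '[[-0.236,-0.998,-0.02,0],[-0.236,-0.998,-0.02,0],[-0.236,-0.998,-0.02,0],[-0.236,-0.998,-0.02,0],[-0.236,-0.998,-0.02,0],[-0.236,-0.998,-0.02,0],[-0.236,-0.998,-0.02,0],[-0.236,-0.998,-0.02,0],[-0.236,-0.998,-0.02,0],[-0.236,-0.998,-0.02,0],[-0.236,-0.998,-0.02,0]]'
python3 - <<'E'
from h import *
print(robot.get_obs()['position'],totool([.5438,-.3785,.1045]))
E
```

```text
time: 15.47
position: [0.5812, -0.0742, 0.2889]
tool_rot: [0.179, 0.984, 0.001, -0.003]
ft_force: [0.3, 0.1, -2.8]
grip_width: 0.0249
grip_force: 40.0
time: 16.38
position: [0.5444, -0.3764, 0.2965]
tool_rot: [0.177, 0.984, 0.002, -0.001]
ft_force: [-0.5, 0.3, -2.4]
grip_width: 0.0251
grip_force: 40.0
[ 0.54436842 -0.37636931  0.29647829] [-0.00250244 -0.00916018  0.63989939]
```

```bash
python3 -m handwheel '[[0,0,0.1,0],[0,0,0.22,0],[0,0,0.34,0],[0,0,0.46,0],[0,-0.003,0.54,0],[0,-0.003,0.58,0],[0,-0.003,0.6,0],[0,-0.003,0.615,0],[0,-0.003,0.625,0],[0,-0.003,0.632,0],[0,-0.003,0.638,0],[0,-0.003,0.64,0],[0,-0.003,0.64,0],[0,-0.003,0.64,0]]'
```

```text
time: 17.55
position: [0.5438, -0.3803, 0.1067]
tool_rot: [0.178, 0.984, -0.0, 0.0]
ft_force: [-0.7, -0.1, -1.8]
grip_width: 0.0251
grip_force: 40.0
```

```bash
python3 -m handwheel '[[0,0,0.003,0],[0,0,0.006,0],[0,0,0.009,0],[0,0,0.009,0],[0,0,0.009,0]]'
```

```text
time: 17.97
position: [0.5438, -0.3803, 0.1043]
tool_rot: [0.178, 0.984, -0.0, 0.0]
ft_force: [0.0, -0.1, 4.0]
grip_width: 0.025
grip_force: 40.0
```

```bash
python3 -m handwheel '[[0,0,0,0],[0,0,0,0],[0,0,0,0],[0,0,0,0],[0,0,0,0],[0,0,0,0],[0,0,0,0],[0,0,0,0],[0,0,0,0],[0,0,0,0],[0,0,0,0],[0,0,0,0],[0,0,0,0],[0,0,0,0],[0,0,0,0],[0,0,0,0]]' 100
python3 -m handwheel '[[0,0,-0.06,0],[0,0,-0.16,0],[0,0,-0.28,0],[0,0,-0.4,0],[0,0,-0.52,0],[0,0,-0.64,0],[0,0,-0.7,0],[0,0,-0.7,0],[0,0,-0.7,0]]'
python3 - <<'E'
from h import *
for n in ('wrist','scene','side'):
  f,K,T=snap(n)
  for d in vision.outline_of(n,'mallet_center')[:5]:
    m=d['mask']
    if f[m].mean(0)@[1,0,-1]>15: print(n,d['conf'],np.round(d['point']),atz(K,T,d['point'],.1).round(3), [proj(K,T,[.544,-.380,z]).round() for z in (0,.14)],np.ptp(np.nonzero(m),1))
o=robot.get_obs();print(o['position'],totool([.35,.0,.3]),totool([.36,.23,.25]))
E
```

```text
time: 19.3
position: [0.5436, -0.38, 0.1034]
tool_rot: [0.178, 0.984, -0.0, 0.0]
ft_force: [0.1, 0.0, -0.7]
grip_width: 0.0869
grip_force: 0.0
time: 20.05
position: [0.5439, -0.3802, 0.3147]
tool_rot: [0.178, 0.984, -0.001, 0.001]
ft_force: [0.1, -0.2, -0.7]
grip_width: 0.087
grip_force: 0.0
wrist 0.64 [183. 277.] [ 0.538 -0.378  0.1  ] [array([175., 277.]), array([196., 277.])] [42 29]
scene 0.86 [238. 360.] [ 0.479 -0.415  0.1  ] [array([256., 358.]), array([212., 363.])] [49 15]
scene 0.22 [297. 348.] [ 0.25  -0.527  0.1  ] [array([256., 358.]), array([212., 363.])] [22 24]
side 0.85 [158. 274.] [ 0.541 -0.302  0.1  ] [array([170., 273.]), array([137., 273.])] [36 10]
[ 0.54306031 -0.37947903  0.3113227 ] [1.04569558 0.95932652 0.04269093] [1.28244845 1.68885083 0.21124071]
```

The mallet stands upright and is released. Next I'll move in front of the board, squaring the tool to the jig with the fingers half open for two contact points.

```bash
python3 -m handwheel '[[0.64,0.84,0.05,0],[0.64,0.84,0.05,0],[0.64,0.84,0.05,0],[0.64,0.84,0.05,0],[0.64,0.84,0.05,0],[0.64,0.84,0.05,0],[0.64,0.84,0.05,0],[0.64,0.84,0.05,0],[0.64,0.84,0.05,0],[0.64,0.84,0.05,0],[0.64,0.84,0.05,0]]' 50
python3 -m handwheel '[[0.62,0.84,0.05,-0.0585],[0.62,0.84,0.05,-0.0585],[0.62,0.84,0.05,-0.0585],[0.62,0.84,0.05,-0.0585],[0.62,0.84,0.05,-0.0585],[0.62,0.84,0.05,-0.0585],[0.62,0.84,0.05,-0.0585],[0.62,0.84,0.05,-0.0585],[0.62,0.84,0.05,-0.0585],[0.62,0.84,0.05,-0.0585],[0.62,0.84,0.05,-0.0585],[0.62,0.84,0.05,-0.0585]]'
python3 - <<'E'
from h import *
f,K,T=snap('wrist'); save('w5',f)
o=robot.get_obs();print(o['position'],R.from_quat(o['tool_rot']).as_matrix().round(3),o['ft_force'])
f2,K2,T2=snap('side')
for n,K_,T_ in (('side',K2,T2),('wrist',K,T)):
  for d in vision.outline_of(n,'board')[:1]:
    cs,_=cv2.findContours(d['mask'].astype(np.uint8),0,2); c=max(cs,key=cv2.contourArea)[:,0]
    P=np.array([atz(K_,T_,p[::-1],.083)[:2] for p in c.astype(float)]).astype(np.float32)
    print(n,d['conf'],cv2.minAreaRect(P),cv2.boxPoints(cv2.minAreaRect(P)).round(3).tolist())
E
```

```text
time: 21.27
position: [0.4527, -0.0773, 0.2984]
tool_rot: [0.178, 0.984, -0.0, 0.0]
ft_force: [0.5, -0.8, -0.2]
grip_width: 0.0439
grip_force: 0.0
time: 22.27
position: [0.3673, 0.2232, 0.2833]
tool_rot: [-0.004, 1.0, -0.0, 0.0]
ft_force: [-0.1, 0.1, 0.4]
grip_width: 0.0436
grip_force: 0.0
[0.36711509 0.22320744 0.28331885] [[-1.    -0.007  0.   ]
 [-0.007  1.    -0.   ]
 [-0.    -0.    -1.   ]] [ 0.76905253 -0.2387325  -0.51122637]
side 0.91 ((0.4851180613040924, 0.23602807521820068), (0.16924579441547394, 0.2594811022281647), 0.0824568122625351) [[0.4000000059604645, 0.3659999966621399], [0.4009999930858612, 0.10599999874830246], [0.5699999928474426, 0.10599999874830246], [0.5699999928474426, 0.3659999966621399]]
wrist 0.82 ((0.44515886902809143, 0.2296450138092041), (0.09466177970170975, 0.24819891154766083), 0.8727917671203613) [[0.3959999978542328, 0.3529999852180481], [0.4000000059604645, 0.10499999672174454], [0.49399998784065247, 0.10599999874830246], [0.4909999966621399, 0.3540000021457672]]
```

View pics/w5.png

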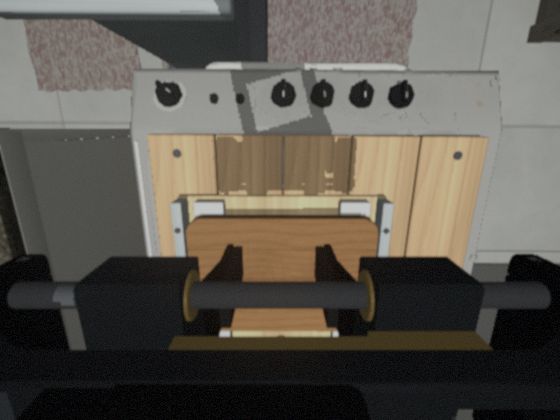

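The board's near edge is straight at image row 217, between the guides; it works out at x≈0.399, centre y≈0.229. I'm descending in front of it.

```bash
python3 -m handwheel '[[0.01,0.02,0.1,-0.001],[0.01,0.02,0.22,-0.001],[0.01,0.02,0.34,-0.001],[0.01,0.02,0.46,-0.001],[0.01,0.02,0.56,-0.001],[0.01,0.02,0.64,-0.001],[0.01,0.02,0.68,-0.001],[0.01,0.02,0.695,-0.001],[0.01,0.02,0.695,-0.001],[0.01,0.02,0.695,-0.001]]'
python3 - <<'E'
from h import *
print(robot.get_obs()['position'],robot.get_obs()['ft_force'],totool([.504,.232,.074]))
E
```

```text
time: 23.3
position: [0.3637, 0.2304, 0.0752]
tool_rot: [-0.008, 1.0, 0.0, 0.0]
ft_force: [0.6, -0.6, 0.4]
grip_width: 0.0438
grip_force: 0.0
[0.36366042 0.23037938 0.07521947] [ 0.63973969 -0.63547224  0.36055328] [-0.46782278 -0.00184565  0.0044351 ]
```

```bash
python3 -m handwheel '[[-0.03,0,0,0],[-0.06,0,0,0],[-0.08,0,0,0],[-0.1,0,0,0],[-0.12,0,0,0],[-0.14,0,0,0],[-0.16,0,0,0],[-0.18,0,0,0],[-0.2,0,0,0],[-0.22,0,0,0],[-0.24,0,0,0],[-0.26,0,0,0],[-0.28,0,0,0],[-0.3,0,0,0],[-0.32,0,0,0],[-0.34,0,0,0],[-0.36,0,0,0],[-0.38,0,0,0],[-0.39,0,0,0],[-0.39,0,0,0]]'
python3 - <<'E'
from h import *
f2,K2,T2=snap('side');save('s3',cv2.resize(f2[220:350,160:360],None,fx=4,fy=4))
E
```

```text
time: 24.97
position: [0.4824, 0.2325, 0.0749]
tool_rot: [-0.008, 1.0, 0.0, 0.002]
ft_force: [-0.3, 0.8, -0.3]
grip_width: 0.0432
grip_force: 0.0
```

View pics/s3.png

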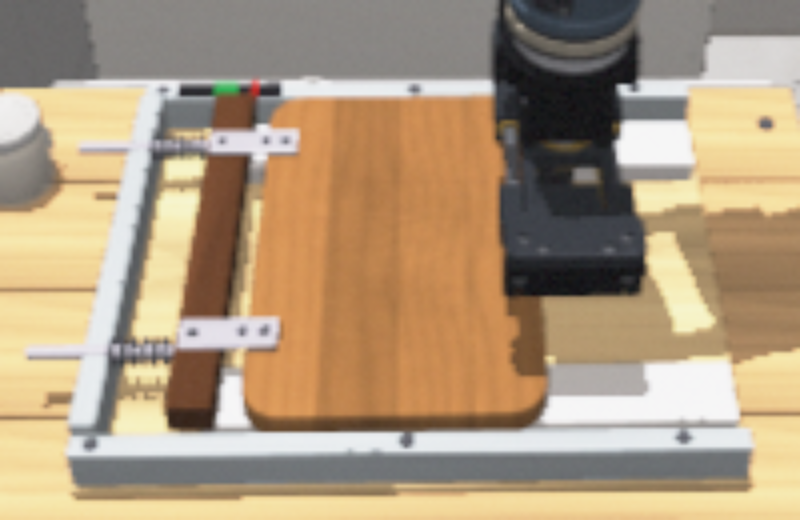

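The board is under the plates and square, with roughly 12 mm left to the cleat. The red pointer is still at rest at (86,254) in the crop.

```bash
python3 -m handwheel '[[-0.01,0,0,0],[-0.02,0,0,0],[-0.03,0,0,0],[-0.04,0,0,0],[-0.045,0,0,0],[-0.05,0,0,0],[-0.055,0,0,0],[-0.06,0,0,0],[-0.065,0,0,0],[-0.07,0,0,0],[-0.075,0,0,0],[-0.08,0,0,0],[-0.085,0,0,0],[-0.09,0,0,0],[-0.09,0,0,0],[-0.09,0,0,0]]'
cat > p.py <<'E'
from h import *
f,K,T=snap('side'); o=robot.get_obs(); print(o['position'],o['ft_force'],o['time'])
h=cv2.cvtColor(f,cv2.COLOR_RGB2HSV)[232:252,195:240]
r=((h[...,0]<8)|(h[...,0]>172))&(h[...,1]>130)&(h[...,2]>80)&(np.arange(20)[:,None]<13); g=(abs(h[...,0].astype(int)-60)<15)&(h[...,1]>120)
for m in (r,g):
    ys,xs=np.nonzero(m);
    if len(xs): print(len(xs),xs.min()+195,xs.max()+195,ys.mean()+232,'x at z.076',atz(K,T,(ys.mean()+232,xs.mean()+195),.076).round(4))
E
python3 p.py
```

```text
time: 26.35
position: [0.502, 0.2329, 0.0747]
tool_rot: [-0.008, 1.0, -0.0, -0.005]
ft_force: [-11.6, 1.9, 8.0]
grip_width: 0.0438
grip_force: 5.5
[0.50198433 0.23286147 0.07465122] [-10.40962847   1.36668316   9.06616772] 26.4
7 220 221 242.28571428571428 x at z.076 [0.6862 0.096  0.076 ]
12 213 219 241.58333333333334 x at z.076 [0.6985 0.0932 0.076 ]
```

```bash
python3 -m handwheel '[[-0.005,0,0,0],[-0.01,0,0,0],[-0.015,0,0,0],[-0.02,0,0,0],[-0.025,0,0,0],[-0.03,0,0,0],[-0.035,0,0,0],[-0.04,0,0,0],[-0.045,0,0,0],[-0.05,0,0,0],[-0.05,0,0,0],[-0.05,0,0,0]]'
python3 p.py
```

```text
time: 27.4
position: [0.5111, 0.2333, 0.0744]
tool_rot: [-0.007, 1.0, -0.001, -0.011]
ft_force: [-20.2, 3.8, 15.3]
grip_width: 0.0436
grip_force: 10.0
[0.51107087 0.23337124 0.07436033] [-18.96063297   3.8410189   15.31286333] 27.45
5 217 218 242.0 x at z.076 [0.694  0.0948 0.076 ]
8 213 219 241.875 x at z.076 [0.6994 0.0943 0.076 ]
```

```bash
python3 -m handwheel '[[-0.004,0,0,0],[-0.008,0,0,0],[-0.012,0,0,0],[-0.016,0,0,0],[-0.02,0,0,0],[-0.02,0,0,0],[-0.02,0,0,0],[-0.02,0,0,0],[-0.02,0,0,0],[-0.02,0,0,0],[-0.02,0,0,0],[-0.02,0,0,0],[-0.02,0,0,0],[-0.02,0,0,0],[-0.02,0,0,0]]'
python3 p.py
python3 - <<'E'
from h import *
f,K,T=snap('side');save('s4',cv2.resize(f[120:350,150:350],None,fx=2.6,fy=2.6,interpolation=cv2.INTER_CUBIC))
E
```

```text
time: 28.7
position: [0.5144, 0.2335, 0.0743]
tool_rot: [-0.007, 1.0, -0.001, -0.014]
ft_force: [-23.7, 5.1, 18.4]
grip_width: 0.0437
grip_force: 12.1
[0.5143578  0.23355696 0.07429329] [-23.84966942   5.02048937  18.91850943] 28.75
3 216 217 242.33333333333334 x at z.076 [0.6973 0.0961 0.076 ]
8 213 219 242.0 x at z.076 [0.6966 0.0948 0.076 ]
```

View pics/s4.png

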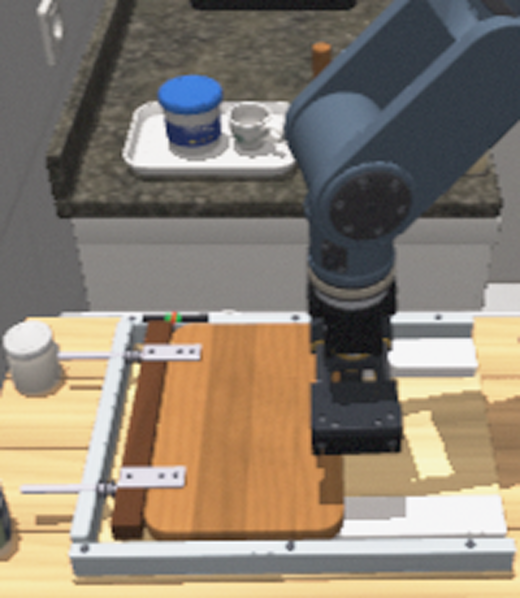

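The board is flush against the cleat, the red pointer at (317,173) sits mid-green, and the mallet is standing behind the arm at (55,320). I'm handing in.

```bash
python3 -c "
from rig import job
print(job.hand_in())"
```

```text
the job is handed in; nothing more can be done
None
```

I handed the job in without seeing the verdict: the peg is knocked down, the mallet stands back on the stone worktop, and the arm is still pressing the board flush on the cleat, pointer mid-green (stop about 18 mm, roughly 11 N, estimated from the camera).

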